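# Comb loose pencils into a grooved tray

### The arm

A 7-joint arm with a two-finger parallel gripper is mounted at the origin on a cart in front of the work surface, level with it; the furniture and walls round the work are solid. World frame = base frame: x ahead of the robot, y to its left, z up, the work surface at z = 0. Lengths are in m, angles in rad, forces in N, time in s.
With the tool pointing down it reaches from about 0.425 to 0.925 m from the base axis. Payload 6.8 kg.
Tool frame: the origin (TCP) lies between the finger pads; the fingertips stand 11 mm ahead of it and the grasp point (between the pads) lies 8 mm behind it; z points along the fingers, y is the line along which they close (so a half turn about z gives the same grasp; the last joint's range is limited). The gripper opens to 85 mm and grips with 20 to 120 N. Pads are 22 mm wide; open, the fingers measure 114 mm over their backs; the gripper's body (76 mm by 85 mm) begins 54 mm behind the grasp point. The pads swing forward as they close: fully open they stand 13 mm farther back than shut.
Start: joints at [1.052, 0.477, 0.022, 1.555, -0.011, 1.109, -0.083], TCP at [0.27, -0.619, 0.242] pointing down, gripper open.
Joint ranges: [-2.96, 2.96], [-0.34, 2.1], [-1.41, 1.46], [0.24, 2.44], [-1.37, 4.51], [0.17, 1.92], [-2.96, 2.96]. Speed limits (rad/s): [2.39, 2.39, 3.14, 3.14, 3.14, 3.14, 3.14].

### API

Orientations are given as a rotation vector (axis times angle).
In Python, from bench import r gives the robot as it stands.
- The arm moves only by the tool send_rows, never from a script. Its argument "deltas" is a list of rows, each an object of numbers: "dx", "dy", "dz": the shift along the world's x, y, z in mm; "rx", "ry", "rz": the turn, a rotation vector about the world's x, y, z in degrees. A call has 1 to 5 rows; each row is the pose to reach, as a shift and turn from the pose commanded when the call began; what a row does not reach only later rows make up. A row lasts 1/12 s, in which the tool goes at most 41.7 mm and 7.16 degrees, less where a joint would pass 70% of its speed; a pose out of reach is approached as far as the arm can. A call with a gripper value outside its range is refused whole. "jaw" is the finger opening in mm, from 0 to 85.4, set as the call begins (left out, the last holds). The fingers move at their own pace and stop on an object; "newtons" is the grip in N (left out, the last holds). Time passes only in rows, so rows that repeat a pose let the fingers close. It gives the time, the measured TCP pose, the force, the opening and the grip force at its end, in the units of the state.
- r.get_obs(): the state, without advancing time (a new reading comes with each control period).
- r.grab_frame(name): name is "scene" or "top"; returns a dict with "frame" (400x640x3 uint8, blue, green, red), "z_map" (400x640 float32, m along the optical axis (not along the pixel's ray), 0 where there is no reading), "vertical_fov" (degrees; the focal length in pixels is half the picture's height over the tangent of half this angle, whatever the lens; pixels are square), "cx", "cy" (the principal point, pixels), "xyz" and "orientation" of the camera in the world. Camera axes: x right, y down, z forward; pixel columns grow to the right and rows downward; lengths in m; the calibration is good to about 2 mm. A picture is of the moment at which its call begins.
- r.hand_in(): hands the job in; it is judged then, once.
The state is a dict: "clock": time; "joints": joint angles; "qvel": joint speeds; "tau": joint torques, N m; "tcp_pos": TCP position; "orientation": TCP orientation; "contact_force": force on the tool from outside, world axes, zero at the start; "moment": the same for the moment, N m; "grip_width": finger opening in m; "gripper_force": force on a finger pad.
Only numpy, scipy, OpenCV 4.12 (cv2) and the standard library are available. Lean on these libraries where they do the work, as an engineer would, in place of code of your own. Each camera call takes 0.05 s, during which the arm holds its last target. There are 200 camera calls.

### The job

Pick up the sprung rake by its handle, set its runners down on the smooth end of the tray behind the loose pencils, and comb it along the tray with a light, steady stroke, keeping the runners lightly pressed on the bed (about 6 N, never as much as 12 N) all the way past the last groove, so that each of the three pencils drops parallel into a groove of its own. Then stand the rake upright on the desk beside the tray and let go. Move the pencils only with the rake, never with the fingers, and leave the other things on the desk where they are.

Things in the scene. Friction and masses are not known exactly. Their poses are not given: they have to be found in the camera images.
- tray: Long grey tray with a polished metal bed, fixed to the desk, 280 x 158 mm (x by y), walls 4 mm thick, 40 mm high; origin: centre of its underside. Comb from -x to +x. Bed along x: smooth apron -134 to 13 mm, five grooves, flat end land 99 to 134 mm. Level with these, flat strips 14 mm wide run beside both long walls (y = -74 to -60 and 60 to 74 mm) for the rake's runners.
- tray_pivot (a point): Point on the apron's surface on the tray's centre line, at tray x = 0, 30 mm above the desk. The whole bed (strips, ribs, grooves) is pitched about the y line through this point by up to 0.028 rad either way. The pitch differs at every start and is not measured; each end may be 4 mm higher or lower than nominal.
- tray_grooves (a point): Centre of the five grooves at nominal rib-top height (30 mm above the desk), tray x = 56 mm. Grooves run along y, at tray x = 18, 37, 56, 75, 94 mm, each 10 mm wide, 8 mm deep, 120 mm long, with 9 mm ribs between; apron, ribs, strips and end land are in one plane.
- rake_grip (a point): Centre of the rake's black handle, 56 mm above the underside of its runners. The rake stands upright on the desk; it combs along its x, either way round. Handle: 22 mm thick along x, 44 mm along y, from 36 to 74 mm above the runners' underside; pinch it across the 22 mm from above. A plate 28 x 84 mm closes its lower end (34 to 40 mm up).
- rake: The rake, 0.14 to 0.24 kg; origin mid under its runners. Steel bar 137 mm long (y), 12 mm thick, five teeth 10 mm deep ending 1.5 mm above the runners' underside; a runner 30 mm long (x), 10 mm wide at y = +-63.5 mm each. Fits between the tray's long walls with 6 mm spare a side. Bar and runners yield upward on springs: from 2 N, then 5 N per mm, hard stop at 8 mm.
- pencil_0: Round wooden pencil, 90 mm long, 8 mm in diameter, loose and askew on the tray's apron; origin on its axis, 45 mm from either end; the axis is local y, tip at +y. When seated in a groove its top is flush with the rib tops.
- pencil_1: Round wooden pencil, 90 mm long, 8 mm in diameter, loose and askew on the tray's apron; origin on its axis, 45 mm from either end; the axis is local y, tip at +y. When seated in a groove its top is flush with the rib tops.
- pencil_2: Round wooden pencil, 90 mm long, 8 mm in diameter, loose and askew on the tray's apron; origin on its axis, 45 mm from either end; the axis is local y, tip at +y. When seated in a groove its top is flush with the rib tops.
- marker_black: Black-capped marker pen lying on the desk, 13 x 136 x 15 mm, a bystander; origin under its middle.
- forceps: Steel forceps lying on the desk, 12 x 129 x 9 mm, a bystander; origin under their middle.
- label_box: White round roll of labels on the desk, 66 mm across, 26 mm high, a bystander; origin under its middle.

How it is judged:
On the way, in this order (a step that is already met when the one before it is completed fails the run):
1. the rake's runners press lightly on the apron behind the pencils (x of rake_grip in the frame of tray between -0.14 and -0.095 m and contact force between rake and tray above 1 N), for 0.1 s.
2. the rake is combing, pressed on the bed, as it comes to the grooves (x of rake_grip in the frame of tray between -0.01 and 0.035 m and contact force between rake and tray above 1 N), for 0.1 s.
3. the rake has passed the last groove, still pressed on the bed (x of rake_grip in the frame of tray between 0.1 and 0.14 m and contact force between rake and tray above 1 N), for 0.1 s.
At the end, for the whole second after the job is handed in: Each pencil lies down in a groove (axis under 30 mm above the desk, 10 to 102 mm along the tray's x, within 0.08 rad of the grooves), and the rake stands upright on the desk (handle centre 50 to 62 mm up, tilt under 0.1 rad), let go (z of each of pencil_0, pencil_1, pencil_2 in the frame of tray below 0.03 m and x of pencil_0 in the frame of tray between 0.01 and 0.102 m and angle between the y axis of each of pencil_0, pencil_1, pencil_2 and the y axis of tray, either way round below 0.08 rad and x of pencil_1 in the frame of tray between 0.01 and 0.102 m and x of pencil_2 in the frame of tray between 0.01 and 0.102 m and height (world z) of rake_grip between 0.05 and 0.062 m and angle between rake_grip's own z axis and vertical below 0.1 rad and contact force between the fingers and rake below 0.1 N); the robot touches nothing.
It fails at once if the rake is forced against the tray with more than 12 N (contact force between rake and tray above 12 N).
It fails at once if a pencil is touched by the fingers (contact force between the fingers and pencil_0 above 0.3 N or contact force between the fingers and pencil_1 above 0.3 N or contact force between the fingers and pencil_2 above 0.3 N).
It fails at once if a bystander is moved by more than 20 mm (distance of any of marker_black, forceps, label_box from where it was at the start of the episode above 0.02 m).
It also fails if it takes over 72 s, if anything falls off the work surface, if the arm or the gripper's body presses on something with over 40 N, if the wrist force passes 120 N, or if a joint passes its speed limit or range.

## Working session

There is one attempt and no reset: what is moved stays moved. The work goes in short steps, Python scripts to look and compute and a tool call to move; the robot and the scene stay as the last step left them, time stands still between calls to the robot, and variables do not carry over. Pictures are saved under pics/ and viewed, at most 10 in all, crops included, and the job is handed in when it is done.

Besides the shell and the picture viewer there is one more tool, called in YAML: its name, and indented under it one key for each argument. send_rows: Moves the arm, as the interface text tells. Its arguments: {"type":"object","properties":{"deltas":{"type":"array","items":{"type":"object","properties":{"dx":{"type":"number"},"dy":{"type":"number"},"dz":{"type":"number"},"rx":{"type":"number"},"ry":{"type":"number"},"rz":{"type":"number"}}}},"jaw":{"type":"number"},"newtons":{"type":"number"}},"required":["deltas"]}

```bash
mkdir -p pics; cat > h.py <<'E'
import numpy as np,cv2
from scipy.spatial.transform import Rotation as R
from bench import r
def cam(n):
    f=r.grab_frame(n); img=np.array(f["frame"]); z=np.array(f["z_map"])
    F=200/np.tan(np.radians(f["vertical_fov"])/2)
    o=np.array(f["orientation"]); Rm=R.from_rotvec(o).as_matrix() if o.size==3 else o.reshape(3,3)
    v,u=np.mgrid[0:400,0:640]
    d=np.stack([(u-f["cx"])/F,(v-f["cy"])/F,np.ones_like(z)],-1)@Rm.T
    P=np.array(f["xyz"])+d*z[...,None]
    return img,z,P,d,np.array(f["xyz"])
E
python3 - <<'E'
from h import *
for n in("top","scene"):
    img,z,P,d,c=cam(n); cv2.imwrite(f"pics/{n}0.png",img); np.savez(n+"0.npz",img=img,z=z,P=P,d=d,c=c); print(n,c,d[200,320])
print(r.get_obs())
E
```

```text
top [ 0.42976737 -0.10238918  0.92197417] [ 0.17837244 -0.01643487 -0.98384671]
scene [-0.26989146 -0.57744533  0.67208034] [ 0.74227148  0.39675417 -0.54023687]
{'clock': 0.1, 'joints': array([ 1.0519089 ,  0.47777656,  0.02232163,  1.55631109, -0.01148154,
        1.10927494, -0.08307654]), 'qvel': array([ 0.00088002, -0.00210035,  0.00133837, -0.00354674,  0.00032316,
       -0.0001964 ,  0.00026474]), 'tau': array([ 4.09470202e-03, -5.97765541e+01,  1.61426090e+00, -2.81954616e+01,
        1.29200183e-02,  5.06693163e-03,  2.48105016e-05]), 'tcp_pos': array([ 0.26935318, -0.61839481,  0.24140038]), 'orientation': array([-3.07399256e+00, -6.40523325e-01,  7.20053471e-04]), 'contact_force': array([-0.18389521, -0.05461736, -0.09786214]), 'moment': array([-0.00946036,  0.01467997, -0.02241218]), 'gripper_force': 0.0, 'grip_width': 0.085308690167049}
```

View pics/top0.png

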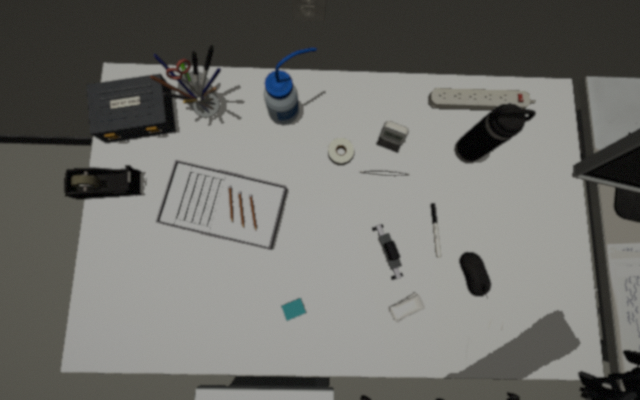

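View pics/scene0.png

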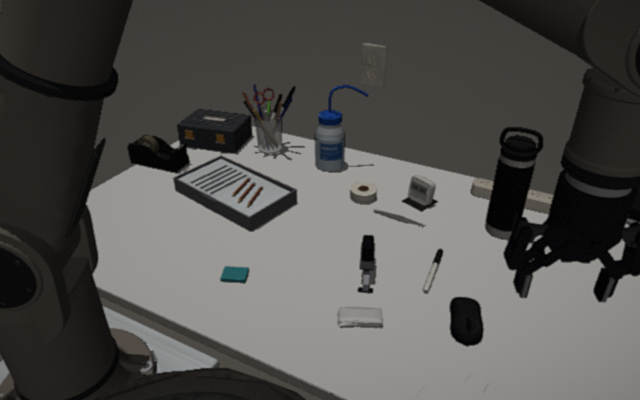

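The top view shows the tray around (222,205): grooves at its left end (180–215), pencils at 230–255. The rake stands at (388,252), the label roll at (341,151), the forceps at (384,173) and the marker at (435,230).

```bash
python3 - <<'E'
from h import *
D=np.load("top0.npz"); img,P,d,c,z=[D[k] for k in("img","P","d","c","z")]
def ray(u,v,h):
    q=d[int(round(v)),int(round(u))]; return c+q*(h-c[2])/q[2]
for n,u,v,h in[("roll",341,151,.026),("forc",384,173,.008),("mark",435,230,.012),("pen tip?",0,0,0)][:3]: print(n,ray(u,v,h).round(3),P[v,u].round(3))
g=cv2.cvtColor(img,cv2.COLOR_BGR2GRAY); print("desk z",np.median(P[300:340,150:250,2]))
# tray outline: dark walls
m=np.zeros_like(g); m[145:265,145:300]=255
b=((g<110)&(m>0)).astype(np.uint8)
cs=max(cv2.findContours(b,0,2)[0],key=cv2.contourArea)
H=.04
pts=np.array([ray(p[0][0],p[0][1],H)[:2] for p in cs],np.float32)
print("tray",cv2.minAreaRect(pts),cv2.minAreaRect(cs))
Z=P[...,2]
for (u,v) in[(260,205),(270,215),(225,200),(170,200),(250,180)]: print(u,v,P[v,u].round(4))
# rake
for hh in(.015,.05,.065):
    mm=np.zeros_like(g); mm[215:290,360:415]=1
    k=(Z>hh)&(mm>0); print(hh,k.sum(),P[k].mean(0).round(4), cv2.minAreaRect(P[k][:,:2].astype(np.float32)))
# pencils
hsv=cv2.cvtColor(img,cv2.COLOR_BGR2HSV)
k=((hsv[...,1]>90)&(m>0)&((hsv[...,0]<20)|(hsv[...,0]>165))).astype(np.uint8)
for q in cv2.findContours(k,0,2)[0]:
    if cv2.contourArea(q)>20:
        w=np.array([ray(p[0][0],p[0][1],.036)[:2] for p in q],np.float32); print("pencil",cv2.minAreaRect(w),q.reshape(-1,2).mean(0))
print(g[205,150:300])
big=cv2.resize(img[140:300,140:460],None,fx=2.5,fy=2.5,interpolation=cv2.INTER_CUBIC); cv2.imwrite("pics/z1.png",cv2.convertScaleAbs(big,alpha=1.3))
E
```

```text
roll [ 0.719 -0.167  0.026] [ 0.728 -0.169 -0.001]
forc [ 0.67  -0.279  0.008] [ 0.672 -0.281  0.001]
mark [ 0.527 -0.405  0.012] [ 0.527 -0.405  0.01 ]
desk z -0.0004915749671267067
tray ((0.5739858150482178, 0.11471030861139297), (0.2860284745693207, 0.1586906760931015), 78.14707946777344) ((222.374755859375, 204.31832885742188), (120.466796875, 65.96903991699219), 13.781597137451172)
260 205 [0.5756 0.0285 0.0279]
270 215 [0.5514 0.0029 0.0298]
225 200 [0.5859 0.1143 0.0267]
170 200 [0.5815 0.245  0.0318]
250 180 [0.637  0.056  0.0293]
0.015 583 [ 0.4693 -0.2775  0.0793] ((0.4787534773349762, -0.21512261033058167), (0.21380257606506348, 0.12133564054965973), 83.91095733642578)
0.05 235 [ 0.4673 -0.2676  0.1466] ((0.44226717948913574, -0.20286595821380615), (0.04346528276801109, 0.19778284430503845), 19.485870361328125)
0.065 205 [ 0.4671 -0.2665  0.1595] ((0.44226717948913574, -0.20286595821380615), (0.04346528276801109, 0.19778284430503845), 19.485870361328125)
[160 159 160 159 160 160 161 160 159 152 134 102  70  67 105 142 157 159
 160 160 160 160 159 161 160 160 160 159 150 127 103 118 146 154 156 158
 154 137 118 131 150 159 160 160 155 140 114 116 140 151 153 156 157 144
 122 119 140 153 156 158 158 151 131 122 142 156 159 160 161 160 161 161
 161 160 161 160 160 159 147 121  91  80 101 134 156 161 161 157 141 111
  83  81 110 141 157 160 161 160 157 143 113  83  73  88 123 150 160 161
 161 162 162 160 160 161 160 162 162 162 161 162 160 161 161 161 161 161
 160 158 151 129  95  65  55  73 101 131 153 161 160 160 161 160 161 161
 162 161 159 161 162 161]
```

View pics/z1.png

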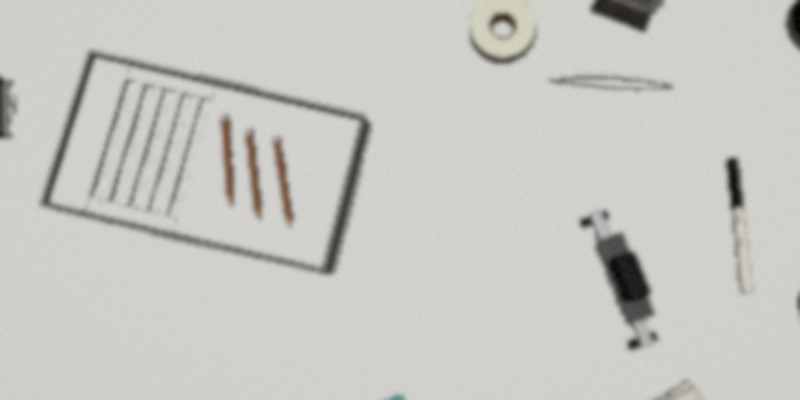

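The enlarged view shows the rake bar with runner ends at about (594,218) and (642,340) in the crop and the black handle at (628,277). The three pencils are slightly askew on the apron. The grooves are at the world +y end, so combing goes toward world +y.

```bash
python3 - <<'E'
from h import *
D=np.load("top0.npz"); img,d,c=[D[k] for k in("img","d","c")]
g=cv2.cvtColor(img,cv2.COLOR_BGR2GRAY)
def ray(u,v,h):
    q=cv2.remap(d.astype(np.float32),np.float32([[u]]),np.float32([[v]]),1)[0,0]; return (c+q*(h-c[2])/q[2])
def cp(x,y): return 140+x/2.5,140+y/2.5
a=ray(*cp(594,218),.012);b=ray(*cp(642,340),.012)
v=a-b;print("runners",a,b,(a+b)/2,np.linalg.norm(v),np.degrees(np.arctan2(v[1],v[0])))
s=np.zeros_like(g);s[232:272,375:405]=1
for t in(25,35,45,60):
    k=((g<t)&(s>0)).astype(np.uint8); q=cv2.findContours(k,0,2)[0]
    if not q: continue
    q=max(q,key=cv2.contourArea)
    w=np.array([ray(*p[0],.074)[:2] for p in q],np.float32);print(t,k.sum(),cv2.minAreaRect(w))
C=np.array([.5746,.1176]);psi=np.radians(78.15);X=np.array([np.cos(psi),np.sin(psi)]);Y=np.array([-X[1],X[0]])
for n,p in[("p",((226,116),(231,206))),("p",((250,130),(259,217))),("p",((277,138),(291,223)))]:
    for e in p:
        w=ray(*cp(*e),.034)[:2]-C; print(n,(w@X*1e3).round(1),(w@Y*1e3).round(1))
for e in[(128,80),(92,196),(208,98),(173,215),(92,53),(370,120),(330,271),(43,204)]:
    w=ray(*cp(*e),.03 if e[0] in(128,92,208,173) and e[1]!=53 else .04)[:2]-C; print("groove/corner",(w@X*1e3).round(1),(w@Y*1e3).round(1))
E
```

```text
runners [ 0.53019917 -0.26159965  0.012     ] [ 0.41286664 -0.30766385  0.012     ] [ 0.4715329  -0.28463175  0.012     ] 0.12605092107464833 21.434736836833117
25 133 ((0.4697989821434021, -0.28038325905799866), (0.03805046156048775, 0.020267387852072716), 21.5596981048584)
35 177 ((0.47016000747680664, -0.2802491784095764), (0.04129596799612045, 0.023007530719041824), 20.507625579833984)
45 207 ((0.4701822102069855, -0.280222624540329), (0.04402903467416763, 0.024862252175807953), 21.01477813720703)
60 278 ((0.46981287002563477, -0.2799891233444214), (0.06737232953310013, 0.027024202048778534), 21.5269718170166)
p -6.4 -46.3
p -34.8 37.6
p -32.7 -38.3
p -63.6 41.7
p -60.2 -36.7
p -94.7 40.2
groove/corner 97.6 -59.6
groove/corner 97.8 58.4
groove/corner 16.7 -60.3
groove/corner 17.6 58.3
groove/corner 135.3 -75.9
groove/corner -144.3 -73.8
groove/corner -143.0 76.0
groove/corner 136.4 76.7
```

send_rows:
  deltas:
    - {"dx":20,"dy":34}
    - {"dx":40,"dy":67.6}
    - {"dx":60,"dy":101.4,"rz":-2.2}
    - {"dx":80,"dy":135.2,"rz":-2.2}
    - {"dx":100,"dy":169,"rz":-2.2}
  jaw: 85

```text
$.deltas[0]: bad value
```

send_rows:
  deltas:
    - {"dx":20,"dy":34}
    - {"dx":40,"dy":67.6,"dz":-20}
    - {"dx":60,"dy":101.4,"dz":-40}
    - {"dx":80,"dy":135.2,"dz":-60}
    - {"dx":100,"dy":169,"dz":-80}

```text
$.deltas[0]: bad value
```

```bash
python3 - <<'E'
from h import *
print({k:np.round(v,4) for k,v in r.get_obs().items() if k in("clock","tcp_pos","orientation","contact_force")})
C=np.array([.5746,.1176]);psi=np.radians(78.15);X=np.array([np.cos(psi),np.sin(psi)]);Y=np.array([-X[1],X[0]])
for n in("top","scene"):
    P=np.load(n+"0.npz")["P"]; q=P[...,:2]-C; a=q@X;b=q@Y
    def fit(k):
        A=np.c_[a[k],b[k],np.ones(k.sum())]; s=np.linalg.lstsq(A,P[...,2][k],rcond=None)[0]; return k.sum(),s.round(4),(P[...,2][k]-A@s).std().round(4)
    base=(abs(P[...,2]-.03)<.007)
    strip=(abs(a)<.125)&(abs(abs(b)-.065)<.005)&base
    ap=(abs(b)<.068)&((abs(a+.112)<.012)|(abs(a-.116)<.011)|(abs(a-.002)<.007))&base
    print(n,fit(ap),fit(strip))
    dk=(abs(P[...,2])<.01)&(abs(a)<.25)&(abs(b)<.2)&((abs(a)>.16)|(abs(b)>.1)); print("desk",fit(dk))
E
```

```text
{'clock': np.float64(0.1), 'tcp_pos': array([ 0.2694, -0.6184,  0.2414]), 'orientation': array([-3.074e+00, -6.405e-01,  7.000e-04]), 'contact_force': array([-0.1839, -0.0546, -0.0979])}
top (np.int64(1369), array([ 0.0237, -0.0006,  0.0294]), np.float64(0.0016)) (np.int64(846), array([0.0223, 0.0007, 0.0295]), np.float64(0.0016))
desk (np.int64(20746), array([ 0.0002,  0.0003, -0.0004]), np.float64(0.0018))
scene (np.int64(584), array([ 0.0174, -0.0006,  0.0262]), np.float64(0.0012)) (np.int64(339), array([0.0188, 0.0033, 0.026 ]), np.float64(0.0012))
desk (np.int64(10944), array([-0.001 ,  0.0005, -0.0037]), np.float64(0.0021))
```

send_rows:
  deltas:
    - {"dx":20,"dy":34,"dz":0,"rx":0,"ry":0,"rz":-1}
    - {"dx":40,"dy":67.6,"dz":0,"rx":0,"ry":0,"rz":-2.2}
    - {"dx":60,"dy":101.4,"dz":0,"rx":0,"ry":0,"rz":-2.2}
    - {"dx":80,"dy":135.2,"dz":0,"rx":0,"ry":0,"rz":-2.2}
    - {"dx":100,"dy":169,"dz":0,"rx":0,"ry":0,"rz":-2.2}
  jaw: 85

```text
clock: 0.52
tcp_pos: [0.37, -0.448, 0.2419]
orientation: [-3.087, -0.581, 0.001]
contact_force: [0.7, 0.4, 1.1]
grip_width: 0.0852
gripper_force: 0.0
```

send_rows:
  deltas:
    - {"dx":20,"dy":34,"dz":0,"rx":0,"ry":0,"rz":0}
    - {"dx":40,"dy":67.6,"dz":-20,"rx":0,"ry":0,"rz":0}
    - {"dx":60,"dy":101.4,"dz":-40,"rx":0,"ry":0,"rz":0}
    - {"dx":80,"dy":135.2,"dz":-60,"rx":0,"ry":0,"rz":0}
    - {"dx":100,"dy":169,"dz":-80,"rx":0,"ry":0,"rz":0}

```text
clock: 0.93
tcp_pos: [0.4656, -0.2865, 0.1659]
orientation: [3.087, 0.581, 0.0]
contact_force: [0.3, -0.1, -0.8]
grip_width: 0.0849
gripper_force: 0.0
```

```bash
python3 - <<'E'
from h import *
o=r.get_obs();print(o["tcp_pos"],R.from_rotvec(o["orientation"]).as_matrix().round(3),o["contact_force"])
img,z,P,d,c=cam("scene"); cv2.imwrite("pics/s1.png",cv2.resize(img[130:350,250:570],None,fx=2.4,fy=2.4))
E
```

```text
[ 0.46561639 -0.28645971  0.16585918] [[ 0.932  0.364  0.   ]
 [ 0.364 -0.932 -0.   ]
 [ 0.     0.    -1.   ]] [ 0.32410232 -0.13537625 -0.77306634]
```

View pics/s1.png

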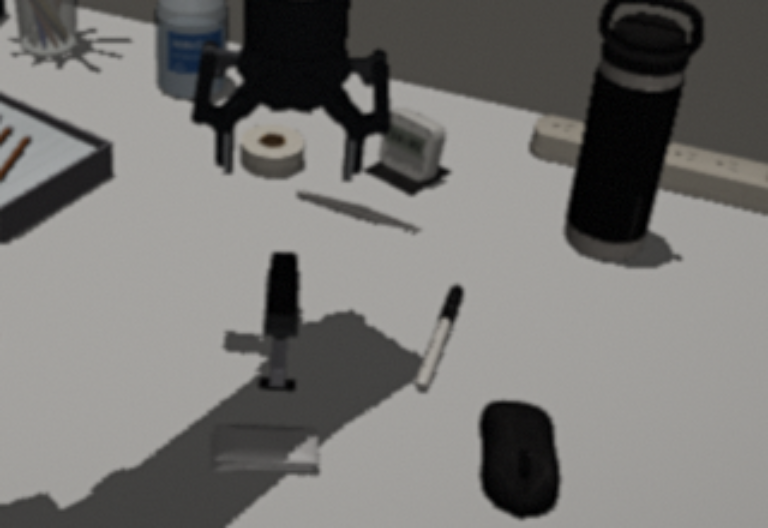

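The gripper hangs above the rake, with the fingertips at (225,170) and (348,178) either side of the handle at (283,290), and both have clearance. Descending now.

send_rows:
  deltas:
    - {"dx":0,"dy":0,"dz":-25,"rx":0,"ry":0,"rz":0}
    - {"dx":0,"dy":0,"dz":-55,"rx":0,"ry":0,"rz":0}
    - {"dx":0,"dy":0,"dz":-85,"rx":0,"ry":0,"rz":0}
    - {"dx":0,"dy":0,"dz":-108,"rx":0,"ry":0,"rz":0}
    - {"dx":0,"dy":0,"dz":-108,"rx":0,"ry":0,"rz":0}

```text
clock: 1.4
tcp_pos: [0.462, -0.2866, 0.0543]
orientation: [-3.082, -0.581, 0.011]
contact_force: [-1.1, 1.2, 0.2]
grip_width: 0.0848
gripper_force: 0.0
```

send_rows:
  deltas:
    - {"dx":0,"dy":0,"dz":0,"rx":0,"ry":0,"rz":0}
    - {"dx":0,"dy":0,"dz":0,"rx":0,"ry":0,"rz":0}
    - {"dx":0,"dy":0,"dz":0,"rx":0,"ry":0,"rz":0}
    - {"dx":0,"dy":0,"dz":0,"rx":0,"ry":0,"rz":0}
    - {"dx":0,"dy":0,"dz":0,"rx":0,"ry":0,"rz":0}
  jaw: 15
  newtons: 50

```text
clock: 1.82
tcp_pos: [0.466, -0.2886, 0.0599]
orientation: [3.086, 0.581, 0.003]
contact_force: [0.4, -1.0, -0.7]
grip_width: 0.025
gripper_force: 0.0
```

send_rows:
  deltas:
    - {"dx":0,"dy":0,"dz":0,"rx":0,"ry":0,"rz":0}
    - {"dx":0,"dy":0,"dz":0,"rx":0,"ry":0,"rz":0}
    - {"dx":0,"dy":0,"dz":0,"rx":0,"ry":0,"rz":0}
    - {"dx":0,"dy":0,"dz":0,"rx":0,"ry":0,"rz":0}
    - {"dx":0,"dy":0,"dz":0,"rx":0,"ry":0,"rz":0}

```text
clock: 2.23
tcp_pos: [0.4659, -0.2886, 0.0592]
orientation: [3.086, 0.581, 0.002]
contact_force: [-0.1, -0.3, 4.4]
grip_width: 0.0213
gripper_force: 52.7
```

send_rows:
  deltas:
    - {"dx":0,"dy":0,"dz":15,"rx":0,"ry":0,"rz":0}
    - {"dx":0,"dy":0,"dz":40,"rx":0,"ry":0,"rz":0}
    - {"dx":0,"dy":0,"dz":60,"rx":0,"ry":0,"rz":0}
    - {"dx":0,"dy":0,"dz":60,"rx":0,"ry":0,"rz":0}
    - {"dx":0,"dy":0,"dz":60,"rx":0,"ry":0,"rz":0}

```text
clock: 2.65
tcp_pos: [0.4653, -0.2881, 0.1188]
orientation: [3.087, 0.581, 0.001]
contact_force: [0.3, 0.3, -3.0]
grip_width: 0.0211
gripper_force: 51.8
```

```bash
python3 - <<'E'
from h import *
o=r.get_obs();print(o["tcp_pos"],R.from_rotvec(o["orientation"]).as_matrix().round(3),o["contact_force"],o["gripper_force"])
A=[]
for n in("top","scene"):
    img,z,P,d,c=cam(n); np.savez(n+"1.npz",img=img,z=z,P=P,d=d,c=c)
    # project the TCP
    x,y=np.unravel_index(np.argmax(((d/np.linalg.norm(d,axis=2)[...,None])@((o["tcp_pos"]-c)/np.linalg.norm(o["tcp_pos"]-c)))),z.shape)
    print(n,"tcp px",y,x); y0,x0=max(y-60,0),max(x-45,0); print(y0,x0)
    A.append(cv2.resize(img[x0:x0+90,y0:y0+120],(480,360),interpolation=cv2.INTER_CUBIC)[:, :390])
cv2.imwrite("pics/g1.png",cv2.convertScaleAbs(np.hstack(A),alpha=1.4))
E
```

```text
[ 0.46534084 -0.28813723  0.1188221 ] [[ 0.931  0.364  0.001]
 [ 0.364 -0.931 -0.   ]
 [ 0.001  0.001 -1.   ]] [ 0.25644998  0.27733728 -2.99853477] 51.792261600494385
top tcp px 399 252
339 207
scene tcp px 368 222
308 177
```

View pics/g1.png

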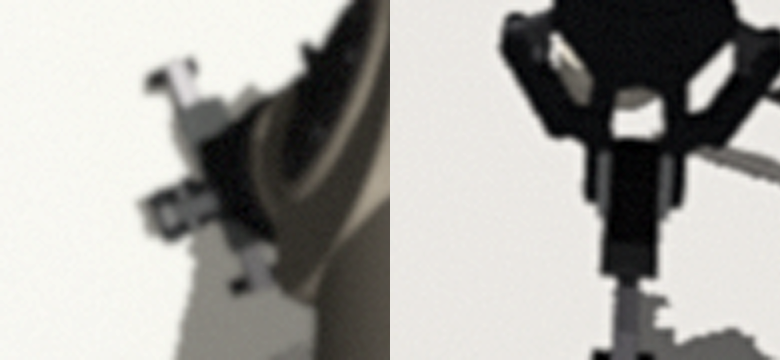

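```bash
python3 - <<'E'
from h import *
D=np.load("top1.npz"); d,c,P=D["d"],D["c"],D["P"]
def ray(u,v,h):
    q=cv2.remap(d.astype(np.float32),np.float32([[u]]),np.float32([[v]]),1)[0,0]; return (c+q*(h-c[2])/q[2])
f=lambda x,y:(339+x/4,207+y/4)
bx=np.array([.931,.364,0]);rx=np.array([-.364,.931,0]);t=np.array([.46534,-.28814,.1188])
for h in(.06,.068,.075):
    a=ray(*f(173,73),h);b=ray(*f(258,279),h);m=(a+b)/2;print(h,m,np.linalg.norm(a-b),"along bar",(m-t)@bx,"across",(m-t)@rx)
for p in[(173,73),(155,82),(195,100),(205,120),(258,279),(240,287)]:
    u,v=f(*p);print(p,P[int(round(v)),int(round(u))].round(3))
E
```

```text
0.06 [ 0.47106453 -0.28820938  0.06      ] 0.12678242787332925 along bar 0.005304280765706789 across -0.0021483157387909265
0.068 [ 0.47068125 -0.28648477  0.068     ] 0.1256057575478299 along bar 0.005575202082024711 across -0.0004031982845644044
0.075 [ 0.47034588 -0.28497575  0.075     ] 0.12457617101301802 along bar 0.005812258233802842 across 0.0011237794878837476
(173, 73) [ 0.528 -0.26   0.08 ]
(155, 82) [ 0.523 -0.253  0.064]
(195, 100) [ 0.512 -0.273  0.082]
(205, 120) [ 0.5   -0.274  0.097]
(258, 279) [ 0.412 -0.308  0.082]
(240, 287) [ 0.407 -0.301  0.064]
```

The views show the rake held upright in the fingers. The top-view runners are centred about 5.5 mm along tool x from the TCP. Moving over the apron's smooth end.

send_rows:
  deltas:
    - {"dx":5,"dy":30,"dz":15,"rx":0,"ry":0,"rz":-5}
    - {"dx":15,"dy":65,"dz":25,"rx":0,"ry":0,"rz":-11}
    - {"dx":25,"dy":100,"dz":25,"rx":0,"ry":0,"rz":-17}
    - {"dx":35,"dy":135,"dz":25,"rx":0,"ry":0,"rz":-23}
    - {"dx":45,"dy":170,"dz":25,"rx":0,"ry":0,"rz":-28}

```text
clock: 3.17
tcp_pos: [0.5094, -0.1164, 0.1422]
orientation: [-3.136, 0.191, 0.004]
contact_force: [0.1, 0.6, -2.2]
grip_width: 0.0214
gripper_force: 51.7
```

send_rows:
  deltas:
    - {"dx":10,"dy":35,"dz":0,"rx":0,"ry":0,"rz":-3}
    - {"dx":20,"dy":70,"dz":0,"rx":0,"ry":0,"rz":-5.2}
    - {"dx":30,"dy":100,"dz":0,"rx":0,"ry":0,"rz":-5.2}
    - {"dx":35,"dy":125,"dz":0,"rx":0,"ry":0,"rz":-5.2}
    - {"dx":35,"dy":125,"dz":0,"rx":0,"ry":0,"rz":-5.2}

```text
clock: 3.58
tcp_pos: [0.5453, 0.0143, 0.1421]
orientation: [-3.123, 0.31, 0.003]
contact_force: [0.1, 0.3, -3.0]
grip_width: 0.021
gripper_force: 51.7
```

send_rows:
  deltas:
    - {"dx":0,"dy":0,"dz":0,"rx":0,"ry":0,"rz":0}
    - {"dx":0,"dy":0,"dz":0,"rx":0,"ry":0,"rz":0}
    - {"dx":0,"dy":0,"dz":0,"rx":0,"ry":0,"rz":0}
    - {"dx":0,"dy":0,"dz":0,"rx":0,"ry":0,"rz":0}

```text
clock: 3.92
tcp_pos: [0.5447, 0.0053, 0.1431]
orientation: [3.124, -0.328, -0.002]
contact_force: [0.4, 0.2, -2.1]
grip_width: 0.0212
gripper_force: 51.7
```

```bash
python3 - <<'E'
from h import *
o=r.get_obs();print(o["tcp_pos"],R.from_rotvec(o["orientation"]).as_matrix().round(4),o["contact_force"],o["gripper_force"],o["moment"])
img,z,P,d,c=cam("top"); np.savez("top2.npz",img=img,z=z,P=P,d=d,c=c)
img2,*_=cam("scene")
cv2.imwrite("pics/g2.png",cv2.convertScaleAbs(np.vstack([cv2.resize(img[145:265,150:310],(640,480),interpolation=cv2.INTER_CUBIC)[60:360],cv2.resize(img2[110:260,150:390],(480,300))[:,:].repeat(1,0) if 0 else cv2.copyMakeBorder(cv2.resize(img2[110:260,150:390],(480,300)),0,0,0,160,0)]),alpha=1.3))
E
```

```text
[0.54474419 0.00527737 0.14311631] [[ 9.782e-01 -2.079e-01 -1.100e-03]
 [-2.079e-01 -9.782e-01 -7.000e-04]
 [-9.000e-04  9.000e-04 -1.000e+00]] [ 0.41748536  0.20792499 -2.11677994] 51.673901081085205 [0.02094231 0.02707657 0.03761061]
```

View pics/g2.png

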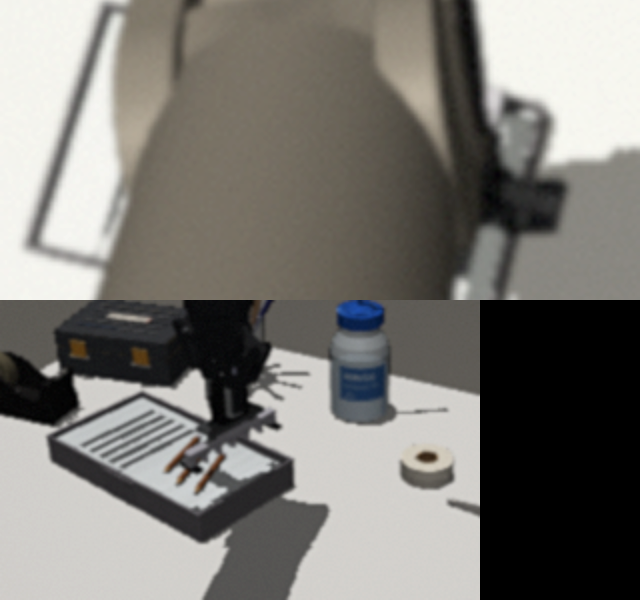

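The scene view shows the rake across the tray, still above it and behind the three pencils, near (235,440) in the lower half. Descending to just above the bed, with a small tilt to match the measured pitch.

send_rows:
  deltas:
    - {"dx":0.5,"dy":2,"dz":-12,"rx":1.1,"ry":-0.23,"rz":0.1}
    - {"dx":0.5,"dy":2,"dz":-28,"rx":1.1,"ry":-0.23,"rz":0.1}
    - {"dx":0.5,"dy":2,"dz":-42,"rx":1.1,"ry":-0.23,"rz":0.1}
    - {"dx":0.5,"dy":2,"dz":-48,"rx":1.1,"ry":-0.23,"rz":0.1}
    - {"dx":0.5,"dy":2,"dz":-48,"rx":1.1,"ry":-0.23,"rz":0.1}

```text
clock: 4.43
tcp_pos: [0.5447, 0.0083, 0.0943]
orientation: [-3.106, 0.321, 0.001]
contact_force: [0.3, 0.9, -1.6]
grip_width: 0.021
gripper_force: 51.6
```

send_rows:
  deltas:
    - {"dx":0,"dy":0,"dz":-0.5,"rx":0,"ry":0,"rz":0}
    - {"dx":0,"dy":0,"dz":-1,"rx":0,"ry":0,"rz":0}
    - {"dx":0,"dy":0,"dz":-2,"rx":0,"ry":0,"rz":0}
    - {"dx":0,"dy":0,"dz":-2,"rx":0,"ry":0,"rz":0}
    - {"dx":0,"dy":0,"dz":-2,"rx":0,"ry":0,"rz":0}

```text
clock: 4.85
tcp_pos: [0.546, 0.0089, 0.094]
orientation: [-3.106, 0.32, -0.004]
contact_force: [0.4, 0.2, -1.6]
grip_width: 0.0209
gripper_force: 51.6
```

send_rows:
  deltas:
    - {"dx":0,"dy":0,"dz":-1,"rx":0,"ry":0,"rz":0}
    - {"dx":0,"dy":0,"dz":-2,"rx":0,"ry":0,"rz":0}
    - {"dx":0,"dy":0,"dz":-3.5,"rx":0,"ry":0,"rz":0}
    - {"dx":0,"dy":0,"dz":-4.5,"rx":0,"ry":0,"rz":0}
    - {"dx":0,"dy":0,"dz":-4.5,"rx":0,"ry":0,"rz":0}

```text
clock: 5.27
tcp_pos: [0.5456, 0.0089, 0.0888]
orientation: [-3.106, 0.32, -0.002]
contact_force: [-0.4, 0.1, -1.3]
grip_width: 0.0208
gripper_force: 51.6
```

send_rows:
  deltas:
    - {"dx":0,"dy":0,"dz":-0.5,"rx":0,"ry":0,"rz":0}
    - {"dx":0,"dy":0,"dz":-1,"rx":0,"ry":0,"rz":0}
    - {"dx":0,"dy":0,"dz":-1,"rx":0,"ry":0,"rz":0}
    - {"dx":0,"dy":0,"dz":-1,"rx":0,"ry":0,"rz":0}

```text
clock: 5.6
tcp_pos: [0.5458, 0.0089, 0.0881]
orientation: [-3.106, 0.32, -0.003]
contact_force: [-0.2, -0.0, -2.1]
grip_width: 0.0212
gripper_force: 51.6
```

send_rows:
  deltas:
    - {"dx":0,"dy":0,"dz":-0.5,"rx":0,"ry":0,"rz":0}
    - {"dx":0,"dy":0,"dz":-1,"rx":0,"ry":0,"rz":0}
    - {"dx":0,"dy":0,"dz":-1,"rx":0,"ry":0,"rz":0}
    - {"dx":0,"dy":0,"dz":-1,"rx":0,"ry":0,"rz":0}

```text
clock: 5.93
tcp_pos: [0.546, 0.0089, 0.0874]
orientation: [-3.106, 0.32, -0.004]
contact_force: [-1.2, -0.0, 1.9]
grip_width: 0.0211
gripper_force: 52.2
```

send_rows:
  deltas:
    - {"dx":0,"dy":0,"dz":-0.2,"rx":0,"ry":0,"rz":0}
    - {"dx":0,"dy":0,"dz":-0.3,"rx":0,"ry":0,"rz":0}
    - {"dx":0,"dy":0,"dz":-0.3,"rx":0,"ry":0,"rz":0}

```text
clock: 6.18
tcp_pos: [0.546, 0.0089, 0.0871]
orientation: [-3.106, 0.32, -0.004]
contact_force: [-0.1, -0.3, 3.8]
grip_width: 0.0212
gripper_force: 52.4
```

send_rows:
  deltas:
    - {"dx":0.4,"dy":2,"dz":0.04,"rx":0,"ry":0,"rz":0}
    - {"dx":1,"dy":4.9,"dz":0.11,"rx":0,"ry":0,"rz":0}
    - {"dx":1.6,"dy":7.8,"dz":0.18,"rx":0,"ry":0,"rz":0}
    - {"dx":2.3,"dy":10.8,"dz":0.25,"rx":0,"ry":0,"rz":0}
    - {"dx":2.9,"dy":13.7,"dz":0.31,"rx":0,"ry":0,"rz":0}

```text
clock: 6.6
tcp_pos: [0.5489, 0.023, 0.0872]
orientation: [-3.106, 0.32, -0.004]
contact_force: [-0.3, -2.1, 3.8]
grip_width: 0.0216
gripper_force: 52.5
```

send_rows:
  deltas:
    - {"dx":0.7,"dy":3.5,"dz":0.08,"rx":0,"ry":0,"rz":0}
    - {"dx":1.4,"dy":7,"dz":0.16,"rx":0,"ry":0,"rz":0}
    - {"dx":2.2,"dy":10.5,"dz":0.24,"rx":0,"ry":0,"rz":0}
    - {"dx":2.9,"dy":14,"dz":0.32,"rx":0,"ry":0,"rz":0}
    - {"dx":3.7,"dy":17.5,"dz":0.4,"rx":0,"ry":0,"rz":0}

```text
clock: 7.02
tcp_pos: [0.5525, 0.0405, 0.0875]
orientation: [-3.106, 0.32, -0.003]
contact_force: [0.2, -1.5, 4.4]
grip_width: 0.0209
gripper_force: 52.5
```

send_rows:
  deltas:
    - {"dx":0.7,"dy":3.5,"dz":0.08,"rx":0,"ry":0,"rz":0}
    - {"dx":1.4,"dy":7,"dz":0.17,"rx":0,"ry":0,"rz":0}
    - {"dx":2.2,"dy":10.5,"dz":0.26,"rx":0,"ry":0,"rz":0}
    - {"dx":2.9,"dy":14,"dz":0.35,"rx":0,"ry":0,"rz":0}
    - {"dx":3.7,"dy":17.5,"dz":0.45,"rx":0,"ry":0,"rz":0}

```text
clock: 7.43
tcp_pos: [0.5561, 0.058, 0.088]
orientation: [-3.106, 0.32, -0.003]
contact_force: [-0.2, -0.6, 4.4]
grip_width: 0.0211
gripper_force: 52.5
```

send_rows:
  deltas:
    - {"dx":0.7,"dy":3.5,"dz":0.08,"rx":0,"ry":0,"rz":0}
    - {"dx":1.4,"dy":7,"dz":0.17,"rx":0,"ry":0,"rz":0}
    - {"dx":2.2,"dy":10.5,"dz":0.26,"rx":0,"ry":0,"rz":0}
    - {"dx":2.9,"dy":14,"dz":0.35,"rx":0,"ry":0,"rz":0}
    - {"dx":3.7,"dy":17.5,"dz":0.45,"rx":0,"ry":0,"rz":0}

```text
clock: 7.85
tcp_pos: [0.5598, 0.0754, 0.0884]
orientation: [-3.106, 0.32, -0.003]
contact_force: [-0.5, -1.4, 4.2]
grip_width: 0.0213
gripper_force: 52.5
```

send_rows:
  deltas:
    - {"dx":0.7,"dy":3.5,"dz":0.08,"rx":0,"ry":0,"rz":0}
    - {"dx":1.4,"dy":7,"dz":0.17,"rx":0,"ry":0,"rz":0}
    - {"dx":2.2,"dy":10.5,"dz":0.26,"rx":0,"ry":0,"rz":0}
    - {"dx":2.9,"dy":14,"dz":0.35,"rx":0,"ry":0,"rz":0}
    - {"dx":3.7,"dy":17.5,"dz":0.45,"rx":0,"ry":0,"rz":0}

```text
clock: 8.27
tcp_pos: [0.5635, 0.0929, 0.0889]
orientation: [-3.106, 0.32, -0.003]
contact_force: [-1.2, -1.0, 4.0]
grip_width: 0.0211
gripper_force: 52.5
```

```bash
python3 - <<'E'
from h import *
img2,*_=cam("scene"); print(r.get_obs()["contact_force"])
cv2.imwrite("pics/c1.png",cv2.convertScaleAbs(cv2.resize(img2[130:230,160:310],(750,500),interpolation=cv2.INTER_CUBIC),alpha=1.3))
E
```

```text
[ 0.01010642 -0.17403341  4.02189771]
```

View pics/c1.png

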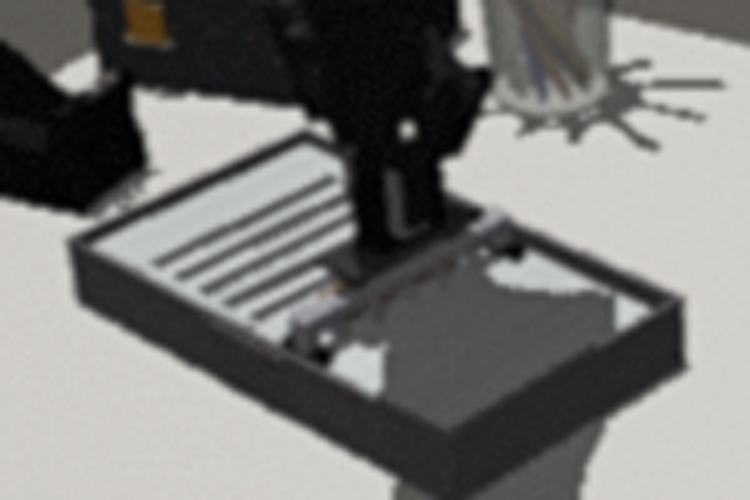

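The rake sits squarely between the walls, with its runners at (310,345) and (510,245). The pencils are gathered ahead of it near the first groove at (330,290). Continuing a bit slower over the grooves.

send_rows:
  deltas:
    - {"dx":0.6,"dy":3,"dz":0.08,"rx":0,"ry":0,"rz":0}
    - {"dx":1.3,"dy":6,"dz":0.15,"rx":0,"ry":0,"rz":0}
    - {"dx":1.9,"dy":9,"dz":0.22,"rx":0,"ry":0,"rz":0}
    - {"dx":2.5,"dy":12,"dz":0.3,"rx":0,"ry":0,"rz":0}
    - {"dx":3.1,"dy":15,"dz":0.37,"rx":0,"ry":0,"rz":0}

```text
clock: 8.73
tcp_pos: [0.5666, 0.1079, 0.0892]
orientation: [-3.106, 0.32, -0.003]
contact_force: [-0.7, -1.4, 3.0]
grip_width: 0.0211
gripper_force: 52.5
```

send_rows:
  deltas:
    - {"dx":0.6,"dy":3,"dz":0.08,"rx":0,"ry":0,"rz":0}
    - {"dx":1.3,"dy":6,"dz":0.15,"rx":0,"ry":0,"rz":0}
    - {"dx":1.9,"dy":9,"dz":0.22,"rx":0,"ry":0,"rz":0}
    - {"dx":2.5,"dy":12,"dz":0.3,"rx":0,"ry":0,"rz":0}
    - {"dx":3.1,"dy":15,"dz":0.37,"rx":0,"ry":0,"rz":0}

```text
clock: 9.15
tcp_pos: [0.5697, 0.1229, 0.0896]
orientation: [-3.106, 0.32, -0.003]
contact_force: [-0.4, -1.4, 3.8]
grip_width: 0.021
gripper_force: 52.5
```

send_rows:
  deltas:
    - {"dx":0.6,"dy":3,"dz":0.07,"rx":0,"ry":0,"rz":0}
    - {"dx":1.3,"dy":6,"dz":0.14,"rx":0,"ry":0,"rz":0}
    - {"dx":1.9,"dy":9,"dz":0.2,"rx":0,"ry":0,"rz":0}
    - {"dx":2.5,"dy":12,"dz":0.27,"rx":0,"ry":0,"rz":0}
    - {"dx":3.1,"dy":15,"dz":0.34,"rx":0,"ry":0,"rz":0}

```text
clock: 9.57
tcp_pos: [0.5728, 0.1379, 0.09]
orientation: [-3.106, 0.32, -0.003]
contact_force: [-0.6, -0.5, 3.8]
grip_width: 0.0211
gripper_force: 52.5
```

send_rows:
  deltas:
    - {"dx":0.6,"dy":3,"dz":0.07,"rx":0,"ry":0,"rz":0}
    - {"dx":1.3,"dy":6,"dz":0.14,"rx":0,"ry":0,"rz":0}
    - {"dx":1.9,"dy":9,"dz":0.2,"rx":0,"ry":0,"rz":0}
    - {"dx":2.5,"dy":12,"dz":0.27,"rx":0,"ry":0,"rz":0}
    - {"dx":3.1,"dy":15,"dz":0.34,"rx":0,"ry":0,"rz":0}

```text
clock: 9.98
tcp_pos: [0.5759, 0.1529, 0.0903]
orientation: [-3.106, 0.32, -0.003]
contact_force: [-0.5, -2.0, 4.6]
grip_width: 0.0213
gripper_force: 52.5
```

send_rows:
  deltas:
    - {"dx":0.6,"dy":3,"dz":0.09,"rx":0,"ry":0,"rz":0}
    - {"dx":1.3,"dy":6,"dz":0.16,"rx":0,"ry":0,"rz":0}
    - {"dx":1.9,"dy":9,"dz":0.24,"rx":0,"ry":0,"rz":0}
    - {"dx":2.5,"dy":12,"dz":0.32,"rx":0,"ry":0,"rz":0}
    - {"dx":3.1,"dy":15,"dz":0.4,"rx":0,"ry":0,"rz":0}

```text
clock: 10.4
tcp_pos: [0.579, 0.1679, 0.0907]
orientation: [-3.106, 0.32, -0.003]
contact_force: [0.3, -0.4, 3.5]
grip_width: 0.0211
gripper_force: 52.5
```

send_rows:
  deltas:
    - {"dx":0.6,"dy":3,"dz":0.08,"rx":0,"ry":0,"rz":0}
    - {"dx":1.3,"dy":6,"dz":0.15,"rx":0,"ry":0,"rz":0}
    - {"dx":1.9,"dy":9,"dz":0.22,"rx":0,"ry":0,"rz":0}
    - {"dx":2.5,"dy":12,"dz":0.3,"rx":0,"ry":0,"rz":0}
    - {"dx":3.1,"dy":15,"dz":0.37,"rx":0,"ry":0,"rz":0}

```text
clock: 10.82
tcp_pos: [0.5821, 0.1829, 0.0911]
orientation: [-3.106, 0.32, -0.003]
contact_force: [-0.6, -1.6, 3.7]
grip_width: 0.021
gripper_force: 52.5
```

send_rows:
  deltas:
    - {"dx":0.6,"dy":3,"dz":0.07,"rx":0,"ry":0,"rz":0}
    - {"dx":1.3,"dy":6,"dz":0.15,"rx":0,"ry":0,"rz":0}
    - {"dx":1.9,"dy":9,"dz":0.22,"rx":0,"ry":0,"rz":0}
    - {"dx":2.5,"dy":12,"dz":0.29,"rx":0,"ry":0,"rz":0}
    - {"dx":3.1,"dy":15,"dz":0.36,"rx":0,"ry":0,"rz":0}

```text
clock: 11.23
tcp_pos: [0.5852, 0.1979, 0.0914]
orientation: [-3.106, 0.32, -0.003]
contact_force: [0.4, -0.9, 3.3]
grip_width: 0.0213
gripper_force: 52.5
```

send_rows:
  deltas:
    - {"dx":0.6,"dy":3,"dz":0.07,"rx":0,"ry":0,"rz":0}
    - {"dx":1.3,"dy":6,"dz":0.15,"rx":0,"ry":0,"rz":0}
    - {"dx":1.9,"dy":9,"dz":0.22,"rx":0,"ry":0,"rz":0}
    - {"dx":2.5,"dy":12,"dz":0.29,"rx":0,"ry":0,"rz":0}
    - {"dx":3.1,"dy":15,"dz":0.36,"rx":0,"ry":0,"rz":0}

```text
clock: 11.65
tcp_pos: [0.5883, 0.2129, 0.0918]
orientation: [-3.106, 0.32, -0.003]
contact_force: [-0.8, -1.4, 3.9]
grip_width: 0.021
gripper_force: 52.5
```

send_rows:
  deltas:
    - {"dx":0.6,"dy":3,"dz":0.07,"rx":0,"ry":0,"rz":0}
    - {"dx":1.3,"dy":6,"dz":0.15,"rx":0,"ry":0,"rz":0}
    - {"dx":1.9,"dy":9,"dz":0.22,"rx":0,"ry":0,"rz":0}
    - {"dx":2.5,"dy":12,"dz":0.29,"rx":0,"ry":0,"rz":0}
    - {"dx":2.8,"dy":13.5,"dz":0.32,"rx":0,"ry":0,"rz":0}

```text
clock: 12.07
tcp_pos: [0.5911, 0.2267, 0.0921]
orientation: [-3.105, 0.319, -0.003]
contact_force: [0.1, -1.0, 3.1]
grip_width: 0.0212
gripper_force: 52.5
```

send_rows:
  deltas:
    - {"dx":0,"dy":0,"dz":0,"rx":0,"ry":0,"rz":0}
    - {"dx":0,"dy":0,"dz":0,"rx":0,"ry":0,"rz":0}
    - {"dx":0,"dy":0,"dz":0,"rx":0,"ry":0,"rz":0}

```text
clock: 12.32
tcp_pos: [0.5911, 0.2267, 0.0922]
orientation: [-3.105, 0.319, -0.004]
contact_force: [0.5, 1.4, 2.5]
grip_width: 0.0211
gripper_force: 52.3
```

```bash
python3 - <<'E'
from h import *
img2,*_=cam("scene"); print(r.get_obs()["contact_force"])
cv2.imwrite("pics/c2.png",cv2.convertScaleAbs(cv2.resize(img2[130:230,160:310],(750,500),interpolation=cv2.INTER_CUBIC),alpha=1.3))
E
```

```text
[-0.14121543  0.48275647  2.43926954]
```

View pics/c2.png

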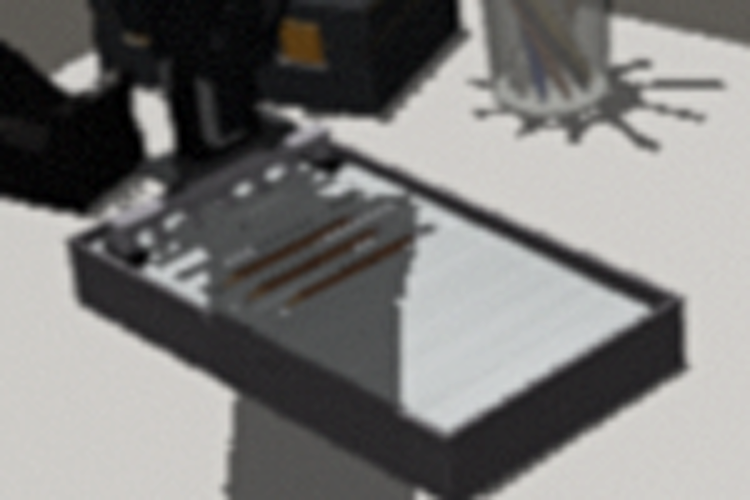

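The three pencils lie parallel in the first three grooves at (230–410, 215–300). The rake is past the last groove and still pressed on the bed. Lifting and carrying it back to the free desk beyond the tray's -x end.

send_rows:
  deltas:
    - {"dx":0,"dy":0,"dz":4,"rx":0,"ry":0,"rz":0}
    - {"dx":0,"dy":0,"dz":15,"rx":0,"ry":0,"rz":0}
    - {"dx":0,"dy":0,"dz":35,"rx":-0.5,"ry":0.1,"rz":0}
    - {"dx":0,"dy":0,"dz":60,"rx":-1.1,"ry":0.23,"rz":0}
    - {"dx":0,"dy":0,"dz":60,"rx":-1.1,"ry":0.23,"rz":0}

```text
clock: 12.78
tcp_pos: [0.5934, 0.2273, 0.1572]
orientation: [-3.122, 0.322, -0.009]
contact_force: [0.7, 1.5, -0.2]
grip_width: 0.0211
gripper_force: 51.7
```

send_rows:
  deltas:
    - {"dx":-5,"dy":-20,"dz":0,"rx":0,"ry":0,"rz":0}
    - {"dx":-12,"dy":-55,"dz":0,"rx":0,"ry":0,"rz":0}
    - {"dx":-19,"dy":-90,"dz":0,"rx":0,"ry":0,"rz":0}
    - {"dx":-26,"dy":-125,"dz":0,"rx":0,"ry":0,"rz":0}
    - {"dx":-33,"dy":-160,"dz":0,"rx":0,"ry":0,"rz":0}

```text
clock: 13.2
tcp_pos: [0.5569, 0.0643, 0.1519]
orientation: [3.125, -0.322, -0.001]
contact_force: [0.1, -0.5, -2.5]
grip_width: 0.0213
gripper_force: 51.7
```

send_rows:
  deltas:
    - {"dx":-7,"dy":-35,"dz":0,"rx":0,"ry":0,"rz":0}
    - {"dx":-14,"dy":-70,"dz":0,"rx":0,"ry":0,"rz":0}
    - {"dx":-21,"dy":-105,"dz":0,"rx":0,"ry":0,"rz":0}
    - {"dx":-28,"dy":-135,"dz":0,"rx":0,"ry":0,"rz":0}
    - {"dx":-33,"dy":-160,"dz":0,"rx":0,"ry":0,"rz":0}

```text
clock: 13.62
tcp_pos: [0.5233, -0.097, 0.152]
orientation: [3.124, -0.326, -0.002]
contact_force: [0.5, 0.1, -1.8]
grip_width: 0.0209
gripper_force: 51.7
```

send_rows:
  deltas:
    - {"dx":0,"dy":0,"dz":0,"rx":0,"ry":0,"rz":0}
    - {"dx":0,"dy":0,"dz":-20,"rx":0,"ry":0,"rz":0}
    - {"dx":0,"dy":0,"dz":-45,"rx":0,"ry":0,"rz":0}
    - {"dx":0,"dy":0,"dz":-70,"rx":0,"ry":0,"rz":0}
    - {"dx":0,"dy":0,"dz":-80,"rx":0,"ry":0,"rz":0}

```text
clock: 14.03
tcp_pos: [0.5228, -0.0937, 0.0694]
orientation: [3.125, -0.322, -0.007]
contact_force: [-1.1, -0.7, -2.8]
grip_width: 0.0213
gripper_force: 51.6
```

send_rows:
  deltas:
    - {"dx":0,"dy":0,"dz":0,"rx":0,"ry":0,"rz":0}
    - {"dx":0,"dy":0,"dz":0,"rx":0,"ry":0,"rz":0}
    - {"dx":0,"dy":0,"dz":0,"rx":0,"ry":0,"rz":0}

```text
clock: 14.28
tcp_pos: [0.526, -0.094, 0.0733]
orientation: [-3.125, 0.322, -0.003]
contact_force: [0.8, 0.7, -1.6]
grip_width: 0.0212
gripper_force: 51.6
```

```bash
python3 - <<'E'
from h import *
o=r.get_obs();print(o["tcp_pos"],R.from_rotvec(o["orientation"]).as_matrix().round(4),o["contact_force"])
E
```

```text
[ 0.52597457 -0.09396282  0.07327967] [[ 9.790e-01 -2.039e-01  1.700e-03]
 [-2.039e-01 -9.790e-01 -2.000e-04]
 [ 1.700e-03 -2.000e-04 -1.000e+00]] [ 0.84456167  0.74364053 -1.63375377]
```

send_rows:
  deltas:
    - {"dx":0,"dy":0,"dz":-3,"rx":0,"ry":0,"rz":0}
    - {"dx":0,"dy":0,"dz":-7,"rx":0,"ry":0,"rz":0}
    - {"dx":0,"dy":0,"dz":-10.5,"rx":0,"ry":0,"rz":0}
    - {"dx":0,"dy":0,"dz":-10.5,"rx":0,"ry":0,"rz":0}
    - {"dx":0,"dy":0,"dz":-10.5,"rx":0,"ry":0,"rz":0}

```text
clock: 14.7
tcp_pos: [0.5249, -0.0939, 0.0615]
orientation: [3.125, -0.322, -0.001]
contact_force: [0.3, -0.3, -2.9]
grip_width: 0.0212
gripper_force: 51.6
```

send_rows:
  deltas:
    - {"dx":0,"dy":0,"dz":-0.5,"rx":0,"ry":0,"rz":0}
    - {"dx":0,"dy":0,"dz":-1.5,"rx":0,"ry":0,"rz":0}
    - {"dx":0,"dy":0,"dz":-1.5,"rx":0,"ry":0,"rz":0}
    - {"dx":0,"dy":0,"dz":-1.5,"rx":0,"ry":0,"rz":0}

```text
clock: 15.03
tcp_pos: [0.5252, -0.094, 0.0602]
orientation: [3.125, -0.322, 0.001]
contact_force: [-0.1, 0.0, -1.7]
grip_width: 0.0208
gripper_force: 51.9
```

send_rows:
  deltas:
    - {"dx":0,"dy":0,"dz":-0.5,"rx":0,"ry":0,"rz":0}
    - {"dx":0,"dy":0,"dz":-1,"rx":0,"ry":0,"rz":0}
    - {"dx":0,"dy":0,"dz":-1,"rx":0,"ry":0,"rz":0}
    - {"dx":0,"dy":0,"dz":-1,"rx":0,"ry":0,"rz":0}

```text
clock: 15.37
tcp_pos: [0.5253, -0.0939, 0.0594]
orientation: [-3.125, 0.322, -0.001]
contact_force: [-1.5, 0.0, 3.8]
grip_width: 0.0214
gripper_force: 52.6
```

send_rows:
  deltas:
    - {"dx":0,"dy":0,"dz":0.5,"rx":0,"ry":0,"rz":0}
    - {"dx":0,"dy":0,"dz":0.5,"rx":0,"ry":0,"rz":0}
    - {"dx":0,"dy":0,"dz":0.5,"rx":0,"ry":0,"rz":0}
    - {"dx":0,"dy":0,"dz":0.5,"rx":0,"ry":0,"rz":0}
    - {"dx":0,"dy":0,"dz":0.5,"rx":0,"ry":0,"rz":0}
  jaw: 60

```text
clock: 15.78
tcp_pos: [0.525, -0.0939, 0.0595]
orientation: [3.125, -0.322, -0.0]
contact_force: [0.4, -0.3, 0.7]
grip_width: 0.0598
gripper_force: 0.0
```

send_rows:
  deltas:
    - {"dx":0,"dy":0,"dz":10,"rx":0,"ry":0,"rz":0}
    - {"dx":0,"dy":0,"dz":30,"rx":0,"ry":0,"rz":0}
    - {"dx":0,"dy":0,"dz":60,"rx":0,"ry":0,"rz":0}
    - {"dx":0,"dy":0,"dz":95,"rx":0,"ry":0,"rz":0}
    - {"dx":0,"dy":0,"dz":130,"rx":0,"ry":0,"rz":0}

```text
clock: 16.2
tcp_pos: [0.5245, -0.0939, 0.1914]
orientation: [3.125, -0.322, -0.001]
contact_force: [0.4, -0.5, -0.6]
grip_width: 0.0599
gripper_force: 0.0
```

send_rows:
  deltas:
    - {"dx":0,"dy":0,"dz":0,"rx":0,"ry":0,"rz":0}
    - {"dx":0,"dy":0,"dz":0,"rx":0,"ry":0,"rz":0}
    - {"dx":0,"dy":0,"dz":0,"rx":0,"ry":0,"rz":0}

```text
clock: 16.45
tcp_pos: [0.5247, -0.0939, 0.1898]
orientation: [3.125, -0.322, 0.0]
contact_force: [0.0, -0.3, -0.2]
grip_width: 0.0602
gripper_force: 0.0
```

```bash
python3 - <<'E'
from h import *
img2,*_=cam("scene"); o=r.get_obs(); print(o["contact_force"],o["tcp_pos"])
cv2.imwrite("pics/c3.png",cv2.convertScaleAbs(cv2.resize(img2[110:290,160:460],(800,480),interpolation=cv2.INTER_CUBIC),alpha=1.3))
E
```

```text
[-0.19849014 -0.10150844 -0.56299656] [ 0.52426451 -0.09385449  0.18894478]
```

View pics/c3.png

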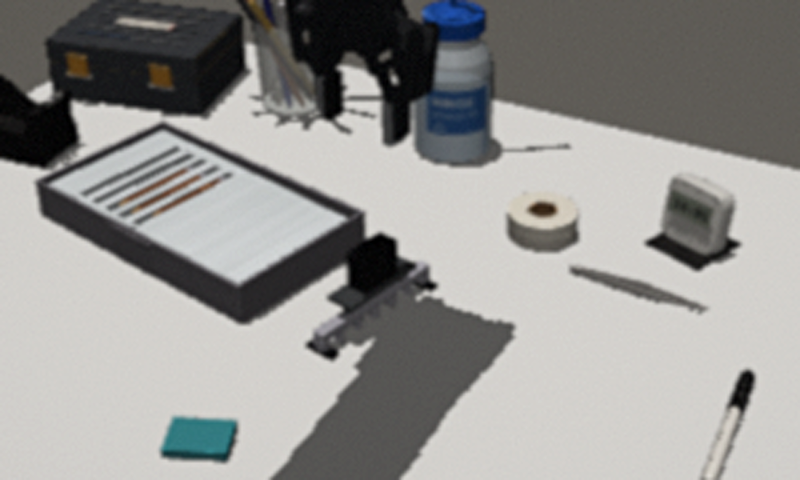

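The rake stands upright and free at (372,290), next to the tray. The three pencils lie in three separate grooves at (120–230, 170–220), and the bystanders haven't moved.

```bash
python3 -c "
from bench import r
print(r.hand_in())"
```

```text
the job is handed in; nothing more can be done
None
```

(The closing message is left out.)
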